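# Pop open the touch-latch gouge cabinet

## Task

Two small handleless cabinets with touch latches stand on the carver's bench. Gently press the door of the wider one in near its free edge (the one away from the hinges), let it spring ajar, then reach behind it with the fingertips and push it open to about a right angle so the gouges inside can be reached, and leave it there. Do not pinch the door, keep the narrow cabinet shut, and leave the tools and other things on the bench where they are.

Things in the scene. Friction and masses are not known exactly. Their poses are not given: they have to be found in the camera images.
- wide_cabinet: the wide cabinet: plywood box, fixed to the bench, 200 mm wide (its y), 160 mm deep (its x), 160 mm tall, origin under its centre; its front faces its own -x (towards the robot). One upright pale wooden door, no handle, covers the whole front.
- wide_door (a joint): angle of the wide cabinet's door, rad: 0 shut, positive as it swings out, 1.57 square to the front, stop at 1.75; pressed inwards it goes negative (stop about -0.054). In the rules wide_door_c3 is its outer face, wide_door_c2 its inner face.
- wide_press (a point): point on the wide door's outer face, 30 mm from its free edge, 46 mm below its top, over the touch latch; moves with the door. Pushed towards the cabinet here (its +x) with 3 to 5 N the door goes in up to 9 mm; the catch lets go after about 5 mm. When the finger draws back a spring throws the door ajar to about 0.5 rad; then it stays where it is left (hinge friction 0.2 N at the edge).
- wide_edge (a point): top corner of the wide door's inner face at its free edge (the cabinet's -y end), 156 mm above the bench. Door: 196 mm wide, 16 mm thick, from 4 to 156 mm above the bench; shut, its inner face stands 12 mm in front of the cabinet's box.
- wide_hinge (a point): on the wide door's vertical hinge line (the cabinet's +y end, plane of the door's inner face), 156 mm above the bench. The free edge lies 196 mm from it.
- narrow_cabinet: the narrow cabinet: plywood box, fixed to the bench, 120 mm wide (its y), 160 mm deep (its x), 160 mm tall, origin under its centre; its front faces its own -x (towards the robot). One upright pale wooden door, no handle, covers the whole front.
- narrow_door (a joint): angle of the narrow cabinet's door, rad: 0 shut, positive as it swings out, 1.57 square to the front, stop at 1.75; pressed inwards it goes negative (stop about -0.105).
- gouge_mid: carving gouge lying on the bench, 250 mm long, handle 28 mm thick, turned wood and steel; origin under its middle
- gouge_side: the same kind of gouge, dark handle, at the side of the bench
- stone: sharpening stone in a wooden holder, 160 x 50 x 34 mm, stands on the bench between the cabinets; origin under its centre
- mallet: carver's round mallet standing on its head, 92 mm across, 240 mm tall; origin under its centre
- glue: white glue bottle, 60 mm across, 150 mm tall; origin under its centre
- brush: bench brush lying on the bench; origin under its middle
- wax: small wax jar, 52 mm across, 35 mm tall, standing on top of the narrow cabinet towards the back; origin under its centre

How it is judged:
On the way, in this order (a step that is already met when the one before it is completed fails the run):
1. the wide door is pressed inwards by the fingers (value of joint wide_door below -0.015 rad and contact force between the fingers and wide_door_c3 above 0.5 N), for 0.02 s.
2. the wide door has sprung ajar and the fingers are off it (value of joint wide_door between 0.25 and 0.95 rad and contact force between the fingers and wide_door_c3 below 0.1 N and contact force between the fingers and wide_door_c2 below 0.1 N), for 0.2 s.
At the end, for the whole second after the job is handed in: The wide cabinet's door stands open between 1.27 and 1.72 rad (about square to its front) and still, the narrow door is shut (within 0.03 rad), and each loose thing is within 30 mm of where it stood (value of joint wide_door between 1.27 and 1.72 rad and velocity of joint wide_door between -0.05 and 0.05 rad/s and value of joint narrow_door between -0.03 and 0.03 rad and distance of each of gouge_mid, gouge_side, stone, mallet, glue, brush, wax from where it was at the start of the episode below 0.03 m); the robot touches nothing.
It fails at once if the wide door was pinched (fingers pressing on both its faces, more than 3 N each) (contact force between the fingers and wide_door_c3 above 3 N and contact force between the fingers and wide_door_c2 above 3 N).
It fails at once if the wide door was pushed roughly (over 30 N) (contact force between the fingers and wide_door_c3 above 30 N or contact force between the fingers and wide_door_c2 above 30 N).
It fails at once if the narrow cabinet's door was pressed or opened (more than 0.04 rad) (value of joint narrow_door above 0.04 rad or value of joint narrow_door below -0.04 rad).
It fails at once if a bystander was moved or lifted (more than 30 mm) (distance of any of gouge_mid, gouge_side, stone, mallet, glue, brush, wax from where it was at the start of the episode above 0.03 m).
It also fails if it takes over 48 s, if anything falls off the work surface, if the arm or the gripper's body presses on something with over 40 N, if the wrist force passes 120 N, or if a joint passes its speed limit or range.

## Robot

A 6-joint arm with a two-finger parallel gripper is mounted at the origin on the work surface. World frame = base frame: x ahead of the robot, y to its left, z up, the work surface at z = 0. Lengths are in m, angles in rad, forces in N, time in s.
With the tool pointing down it reaches from about 0.375 to 0.9 m from the base axis. Payload 3.1 kg.
Tool frame: the origin (TCP) lies midway between the tips of the shut fingers; the grasp point (between the pads) lies 19 mm behind it (r.grasp_offset is the distance from the TCP to the grasp point, in m); z points along the fingers, y is the line along which they close (so a half turn about z gives the same grasp; the last joint's range is limited). The gripper opens to 87 mm and grips with 3 to 60 N. Pads are 19 mm wide; open, the fingers measure 117 mm over their backs; the gripper's body (75 mm by 190 mm) begins 51 mm behind the grasp point.
Start: joints at [0.978, 0.527, 1.433, -0, 1.181, -0.178], TCP at [0.252, 0.572, 0.223] pointing down, gripper open.
Joint ranges: [-3.08, 3.08], [-0.75, 2.2], [0.22, 2.44], [-1.43, 4.57], [0, 2.65], [-2.85, 2.85]. Speed limits (rad/s): [2.79, 2.79, 3.14, 3.14, 3.14, 3.14].

## Interface

Orientations are given as a rotation vector (axis times angle).
In Python, from workcell import telemetry, snapshot, get_calibration, job, nets, r gives the robot as it stands.
- The arm moves only by the tool arm_command, never from a script. Its argument "deltas" is a list of rows, each a list of 4 numbers: the shift along the world's x, y, z in m, then the turn about the world's z in rad. In form: [[tx, ty, tz, spin], ...]. A call has 1 to 20 rows; each row shifts and turns the commanded pose from where the row before left it; what a row does not reach is not made up. A row lasts 1/8 s, in which the tool goes at most 62.5 mm and 10.7 degrees, less where a joint would pass 70% of its speed; a pose out of reach is approached as far as the arm can. A call with a gripper value outside its range is refused whole. "grip" is the finger opening in m, from 0 to 0.087, set as the call begins (left out, the last holds). The fingers move at their own pace and stop on an object; "grip_force" is the grip in N (left out, the last holds). Time passes only in rows, so rows that do not move let the fingers close. It gives the time, the measured TCP pose, the force, the opening and the grip force at its end, in the units of the state.
- telemetry.sense(): the state, without advancing time (a new reading comes with each control period).
- snapshot(name): name is "scene" or "side" or "wrist"; returns (picture, depth): 400x640x3 uint8, red, green, blue; 400x640 float32, m along the optical axis (not along the pixel's ray), 0 where there is no reading.
- get_calibration(name): a dict with "intrinsics" (3x3 intrinsics, pixels), "R" (3x3) and "t" (3): a world point X has camera coordinates R X + t. Camera axes: x right, y down, z forward; pixel columns grow to the right and rows downward; lengths in m; the calibration is good to about 2 mm. A picture is of the moment at which its call begins: read the wrist's pose just before it. get_calibration takes no time and is no camera call; for the wrist camera it gives the pose at the moment of the call.
- job.finish_job(): hands the job in; it is judged then, once.
Trained networks look in the newest picture that a camera, given by its name, has taken for a name from the list of things; names that differ only in an ending like _2 or _b are one class to them, and where a whole thing is asked for, a point or a joint stands for the part that bears it (a point fixed in the world has none). Each returns a list of dicts, best first, with "p" (0 to 1); they miss things now and then, are a little off and sometimes report something else, mostly with a low value. They report only what shows in the picture. A call takes as long as a camera call.
- nets.search_frame(camera, name): "uv" ([column, row] in pixels, amid what is visible of it).
- nets.outline_of(camera, name): "mask" (400x640 bool, what is visible of it) and "uv" ([column, row] in pixels, amid what is visible of it).
- nets.spot_point(camera, name): "uv" ([column, row] in pixels: a listed point, or the origin of a listed thing).
The state is a dict: "time": time; "qpos": joint angles; "dq": joint speeds; "joint_efforts": joint torques, N m; "tcp_pos": TCP position; "ee_rot": TCP orientation; "force": force on the tool from outside, world axes, zero at the start; "ft_torque": the same for the moment, N m; "finger_gap": opening from 0.0 (shut) to 1.0 (fully open); "finger_force": force on a finger pad.
Only numpy, scipy, OpenCV 4.12 (cv2) and the standard library are available. Lean on these libraries where they do the work, as an engineer would, in place of code of your own. Each camera call takes 0.05 s, during which the arm holds its last target. There are 200 camera calls.

## Working session

There is one attempt and no reset: what is moved stays moved. The work goes in short steps, Python scripts to look and compute and a tool call to move; the robot and the scene stay as the last step left them, time stands still between calls to the robot, and variables do not carry over. Pictures are saved under pics/ and viewed, at most 10 in all, crops included, and the job is handed in when it is done.

Besides the shell and the picture viewer there is one more tool, called after "Call:" by a JSON object that holds its "op" and its "data". arm_command: Moves the arm, as the interface text tells. Its arguments: {"type":"object","properties":{"deltas":{"type":"array"},"grip":{"type":"number"},"grip_force":{"type":"number"}},"required":["deltas"]}

```bash
mkdir -p pics; cat > h.py <<'E'
from workcell import telemetry, snapshot, get_calibration, job, nets, r
import numpy as np, cv2
def world(cam,uv,depth,c=None):
    c=c or get_calibration(cam); K=np.array(c["intrinsics"]);R=np.array(c["R"]);t=np.array(c["t"])
    u,v=uv; d=depth[int(round(v)),int(round(u))]
    p=d*(np.linalg.inv(K)@[u,v,1]); return R.T@(p-t)
def cloud(cam,depth):
    c=get_calibration(cam); K=np.array(c["intrinsics"]);R=np.array(c["R"]);t=np.array(c["t"])
    v,u=np.mgrid[0:400,0:640]; p=np.stack([(u-K[0,2])/K[0,0]*depth,(v-K[1,2])/K[1,1]*depth,depth],-1)
    return (p-t)@R
E
python3 - <<'E'
from h import *
np.set_printoptions(precision=4,suppress=True)
ims=[]
for cam in ["scene","side"]:
    im,d=snapshot(cam); cv2.imwrite(f"pics/{cam}0.png",im[...,::-1]); np.save(f"{cam}0.npy",d)
    for n in ["wide_press","wide_edge","wide_hinge"]:
        for q in nets.spot_point(cam,n)[:2]: print(cam,n,q["uv"],round(q["p"],2),world(cam,q["uv"],d))
    for n in ["wide_cabinet","narrow_cabinet","mallet","stone","gouge_mid","gouge_side","glue","brush"]:
        for q in nets.outline_of(cam,n)[:1]:
            m=q["mask"]&(d>0); P=cloud(cam,d)[m]; print(cam,n,q["uv"],round(q["p"],2),np.percentile(P,[2,98],axis=0).round(3).tolist())
print(telemetry.sense())
E
```

```text
scene wide_press [254.4, 169.1] 0.85 [ 0.6094 -0.2488  0.1575]
scene wide_press [352.7, 268.9] 0.35 [0.764  0.2528 0.0884]
scene wide_edge [245.7, 159.5] 0.69 [ 0.5781 -0.3176  0.1557]
scene wide_hinge [290.4, 181.1] 0.79 [ 0.4137 -0.2442 -0.0042]
scene wide_hinge [254.7, 168.4] 0.59 [ 0.603  -0.2531  0.1554]
scene wide_cabinet [249.9, 200.6] 0.87 [[0.572, -0.324, -0.0], [0.762, -0.12, 0.162]]
scene narrow_cabinet [354.7, 251.2] 0.91 [[0.581, 0.157, 0.002], [0.766, 0.276, 0.162]]
scene mallet [503.6, 249.2] 0.59 [[0.417, 0.545, 0.006], [0.471, 0.622, 0.236]]
scene stone [292.6, 243.7] 0.86 [[0.644, -0.037, -0.002], [0.794, 0.032, 0.036]]
scene gouge_mid [342.3, 193.5] 0.64 [[0.297, -0.029, 0.002], [0.505, 0.004, 0.028]]
scene glue [442.3, 282.0] 0.7 [[0.541, 0.446, -0.002], [0.664, 0.502, 0.149]]
side wide_press [395.2, 220.1] 0.96 [ 0.5646 -0.2895  0.1127]
side wide_press [402.1, 212.3] 0.73 [ 0.5901 -0.3112  0.1371]
side wide_edge [404.5, 214.5] 0.58 [ 0.5725 -0.3197  0.1505]
side wide_hinge [356.3, 203.6] 0.93 [ 0.5847 -0.1275  0.1582]
side wide_cabinet [379.4, 202.1] 0.7 [[0.56, 
[... 382 characters left out ...]
[472.3, 280.2] 0.84 [[0.377, -0.683, 0.003], [0.483, -0.496, 0.03]]
side glue [220.8, 187.6] 0.55 [[0.599, 0.442, 0.006], [0.645, 0.497, 0.151]]
side brush [433.0, 234.9] 0.66 [[0.555, -0.568, 0.004], [0.622, -0.393, 0.023]]
{'time': 1.2, 'qpos': array([ 0.9775,  0.5275,  1.4327, -0.    ,  1.1814, -0.1785]), 'dq': array([ 0.0004, -0.0004, -0.0011,  0.0016,  0.0009, -0.0005]), 'joint_efforts': array([ -0.0002, -44.0014, -17.6987,   0.0637,   0.0506,  -0.    ]), 'tcp_pos': array([0.2518, 0.572 , 0.2226]), 'ee_rot': array([0.6468, 3.0743, 0.    ]), 'force': array([ 0.1668, -0.515 , -0.226 ]), 'ft_torque': array([-0.0282, -0.0165,  0.0331]), 'finger_force': 0.0, 'finger_gap': 0.9985767470643409}
```

View pics/scene0.png

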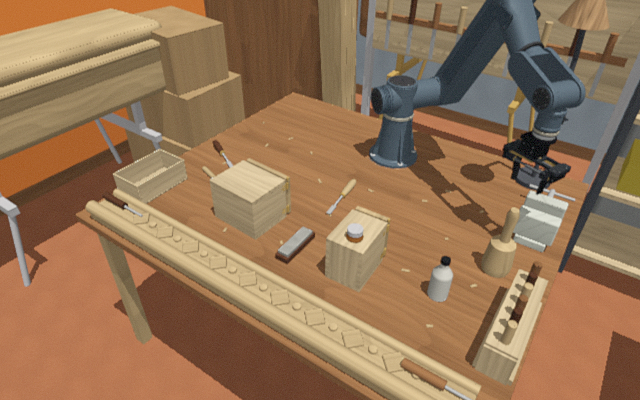

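View pics/side0.png

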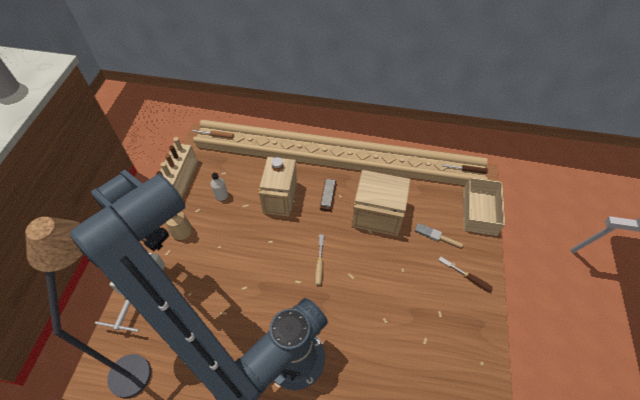

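The scene camera looks from behind. In the side view the wide cabinet's door faces the robot (free edge near px 404,214, hinge near 356,204) and the front is clear. Next I'll measure the cabinet's yaw and door face.

```bash
python3 - <<'E'
from h import *
np.set_printoptions(precision=4,suppress=True)
for cam in ["scene","side"]:
    d=np.load(cam+"0.npy"); P=cloud(cam,d)
    box=(P[...,0]>.5)&(P[...,0]<.8)&(P[...,1]>-.37)&(P[...,1]<-.08)&(d>0)
    T=P[box&(P[...,2]>.150)&(P[...,2]<.175)]
    (c,s,a)=cv2.minAreaRect(T[:,:2].astype(np.float32)); print(cam,"top",len(T),c,s,a,np.median(T[:,2]),cv2.boxPoints((c,s,a)).round(3).tolist())
    F=P[box&(P[...,2]>.02)&(P[...,2]<.14)&(P[...,0]<.62)&(P[...,1]>-.31)&(P[...,1]<-.14)]
    if len(F)>50:
        for i in range(4):
            k=np.polyfit(F[:,1],F[:,0],1); e=F[:,0]-np.polyval(k,F[:,1]); F=F[abs(e)<max(.003,1.5*e.std())]
        print("front x=k*y+b",k,len(F),e.std(), "x at -.29,-.13",np.polyval(k,[-.29,-.13]))
E
```

```text
scene top 1936 (0.6643157601356506, -0.22332075238227844) (0.21065446734428406, 0.19265204668045044) 86.6687240600586 0.15799227333741833 [[0.5619999766349792, -0.3230000138282776], [0.7540000081062317, -0.33399999141693115], [0.7670000195503235, -0.12399999797344208], [0.5740000009536743, -0.11299999803304672]]
side top 1797 (0.6594036817550659, -0.22374562919139862) (0.20115827023983002, 0.19659879803657532) 86.37107849121094 0.1573822575944655 [[0.5550000071525574, -0.3179999887943268], [0.7509999871253967, -0.33000001311302185], [0.7639999985694885, -0.12999999523162842], [0.5680000185966492, -0.11699999868869781]]
front x=k*y+b [0.0629 0.5799] 548 0.0014878605059093408 x at -.29,-.13 [0.5617 0.5717]
```

Call:
{"op": "arm_command", "data": {"deltas": [[0,0,0.06,0],[0,0,0.06,0],[0.04,-0.04,0,0.1],[0.04,-0.04,0,0.1],[0.04,-0.04,0,0.1],[0.03,-0.05,0,0.1],[0.02,-0.05,0,0],[0,-0.05,0,0],[0,-0.05,0,0],[0,-0.05,0,0],[0,-0.05,0,0],[0,-0.05,0,0],[0,-0.05,0,0]], "grip": 0}}

```text
time: 2.82
tcp_pos: [0.4217, 0.0505, 0.3428]
ee_rot: [0.023, 3.14, -0.0]
force: [0.7, -0.4, 0.8]
finger_gap: 0.002
finger_force: 0.0
```

Call:
{"op": "arm_command", "data": {"deltas": [[0.018,-0.05,0,-0.05],[0,-0.05,0,0],[0,-0.05,0,0],[0,-0.05,0,0],[0,-0.045,-0.04,0],[0,-0.045,-0.04,0],[0,-0.045,-0.04,0],[0,0,-0.05,0],[0,0,-0.05,0],[0,0,-0.013,0],[0.04,-0.002,0,0],[0.03,-0.002,0,0],[0,0,0,0]], "grip": 0}}

```text
time: 4.45
tcp_pos: [0.513, -0.2881, 0.1114]
ee_rot: [0.098, 3.135, -0.006]
force: [0.3, 0.6, -0.4]
finger_gap: 0.002
finger_force: 0.0
```

```bash
python3 - <<'E'
from h import *
im,d=snapshot("side"); cv2.imwrite("pics/s1.png",cv2.resize(im[140:320,250:530,::-1],None,fx=2.8,fy=2.8))
print(telemetry.sense()["force"],telemetry.sense()["tcp_pos"])
E
```

```text
[-0.54014216  0.37311432  0.20108928] [ 0.51099538 -0.28724615  0.11090838]
```

View pics/s1.png

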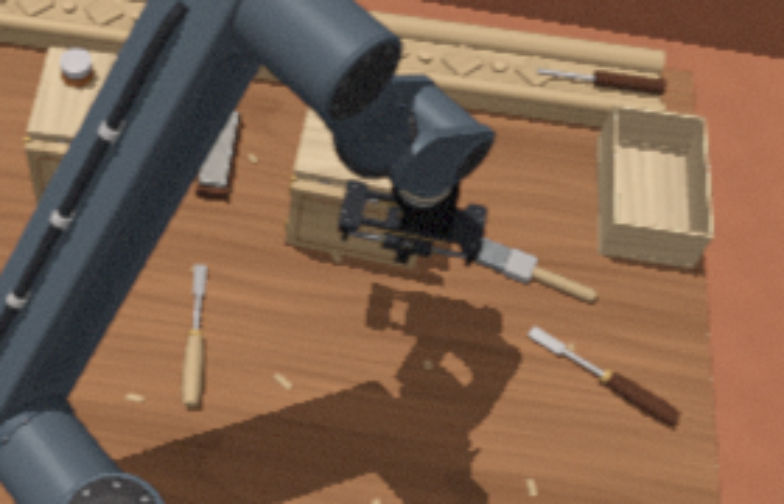

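The fingers are in front of the wide door near its free edge. I'll approach slowly.

Call:
{"op": "arm_command", "data": {"deltas": [[0.02,-0.001,0,0],[0.01,0,0,0],[0.004,0,0,0],[0,0,0,0]]}}

```text
time: 5.0
tcp_pos: [0.5434, -0.2878, 0.1097]
ee_rot: [-0.102, -3.139, -0.0]
force: [-0.4, 0.1, 0.4]
finger_gap: -0.0
finger_force: 0.0
```

Call:
{"op": "arm_command", "data": {"deltas": [[0.003,0,0,0],[0,0,0,0]]}}

```text
time: 5.25
tcp_pos: [0.5467, -0.288, 0.1095]
ee_rot: [-0.102, -3.14, -0.0]
force: [0.0, -0.2, 0.1]
finger_gap: 0.005
finger_force: 0.0
```

Call:
{"op": "arm_command", "data": {"deltas": [[0.003,0,0,0],[0,0,0,0]]}}

```text
time: 5.5
tcp_pos: [0.5501, -0.2881, 0.1096]
ee_rot: [0.102, 3.14, -0.0]
force: [-0.4, 0.7, -0.2]
finger_gap: 0.003
finger_force: 0.0
```

Call:
{"op": "arm_command", "data": {"deltas": [[0.003,0,0,0],[0,0,0,0]]}}

```text
time: 5.75
tcp_pos: [0.5527, -0.288, 0.1094]
ee_rot: [-0.101, -3.139, 0.0]
force: [-1.5, 0.1, 0.3]
finger_gap: 0.005
finger_force: 0.5
```

Call:
{"op": "arm_command", "data": {"deltas": [[0.002,0,0,0],[0,0,0,0]]}}

```text
time: 6.0
tcp_pos: [0.5542, -0.2882, 0.1095]
ee_rot: [-0.101, -3.139, 0.0]
force: [-3.5, -1.6, 0.4]
finger_gap: 0.002
finger_force: 1.7
```

Call:
{"op": "arm_command", "data": {"deltas": [[0.002,0,0,0],[0,0,0,0]]}}

```text
time: 6.25
tcp_pos: [0.5568, -0.2882, 0.1094]
ee_rot: [-0.102, -3.14, 0.0]
force: [-4.1, -1.4, 0.4]
finger_gap: 0.006
finger_force: 1.7
```

Call:
{"op": "arm_command", "data": {"deltas": [[0.002,0,0,0],[0.001,0,0,0],[0,0,0,0]]}}

```text
time: 6.62
tcp_pos: [0.5602, -0.2879, 0.1095]
ee_rot: [0.102, 3.139, 0.0]
force: [-2.2, -1.5, 0.1]
finger_gap: 0.007
finger_force: 1.2
```

The force dropped after about 7 mm of travel, so the catch has probably let go. I'll draw back.

Call:
{"op": "arm_command", "data": {"deltas": [[-0.06,0,0,0],[-0.06,-0.01,0,0],[-0.03,-0.02,0,0],[0,-0.03,0,0],[0,0,0,0],[0,0,0,0],[0,0,0,0]]}}

```text
time: 7.5
tcp_pos: [0.4102, -0.3466, 0.1094]
ee_rot: [-0.1, -3.14, -0.002]
force: [0.1, -0.7, 0.3]
finger_gap: 0.006
finger_force: 0.0
```

```bash
cat > door.py <<'E'
from h import *
import sys
im,d=snapshot("side"); cv2.imwrite(f"pics/{sys.argv[1]}.png",cv2.resize(im[140:320,250:530,::-1],None,fx=2.8,fy=2.8))
for cam in ["side","scene"]:
    if cam=="scene": im,d=snapshot(cam)
    P=cloud(cam,d); m=(d>0)&(P[...,2]>.135)&(P[...,2]<.159)&(P[...,0]>.36)&(P[...,0]<.565)&(P[...,1]>-.34)&(P[...,1]<-.07)
    Q=P[m][:,:2]; print(cam,len(Q))
    if len(Q)>5:
        rc=cv2.minAreaRect(Q.astype(np.float32)); print(np.round(cv2.boxPoints(rc),3).tolist())
        h=np.array([.588,-.122]); v=Q-h; dist=np.hypot(*v.T); f=v[dist>.08].mean(0) if (dist>.08).any() else v.mean(0)
        print("theta approx",np.arctan2(-f[0],-f[1])-0.063*-1*0, "max r",dist.max())
    for q in nets.spot_point(cam,"wide_edge")[:2]: print("edge",q["uv"],round(q["p"],2),world(cam,q["uv"],d).round(3))
print(telemetry.sense()["tcp_pos"],telemetry.sense()["force"],telemetry.sense()["time"])
E
python3 door.py s2
```

```text
side 214
[[0.47200000286102295, -0.2800000011920929], [0.4909999966621399, -0.29100000858306885], [0.5820000171661377, -0.13600000739097595], [0.5630000233650208, -0.125]]
theta approx 0.6190987335630167 max r 0.19502878907485371
edge [394.6, 230.4] 0.56 [ 0.587 -0.302 -0.003]
scene 188
[[0.39500001072883606, -0.3400000035762787], [0.4269999861717224, -0.367000013589859], [0.5910000205039978, -0.17000000178813934], [0.5590000152587891, -0.14300000667572021]]
theta approx 0.5945360696397444 max r 0.29098789210431597
edge [267.5, 153.9] 0.82 [ 0.497 -0.283  0.151]
[ 0.41009551 -0.34726915  0.10951166] [-0.17742013 -0.15405038 -0.03182348] 7.7
```

View pics/s2.png

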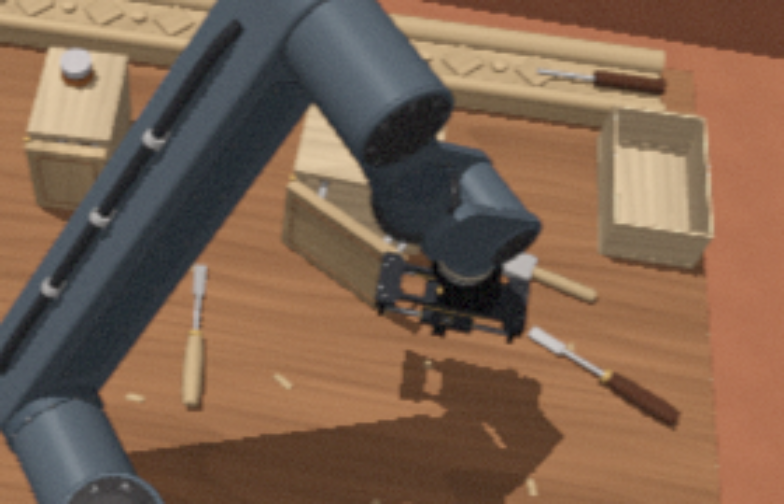

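The door is ajar at about 0.46 rad, with its free corner near world (0.49, -0.29), and the fingers are clear of it. I'll go round the edge and in behind it.

Call:
{"op": "arm_command", "data": {"deltas": [[0.03,-0.013,0,0],[0.04,0,0,0],[0.04,0,0,0],[0.035,0,0,0],[0,0.03,0,0],[0,0.03,0,0],[0,0.03,0,0],[0,0.02,0,0],[0,0,0,0]]}}

```text
time: 8.82
tcp_pos: [0.5547, -0.2496, 0.1095]
ee_rot: [-0.098, -3.139, -0.001]
force: [0.2, -0.5, -0.3]
finger_gap: 0.004
finger_force: 0.0
```

```bash
python3 door.py s3
```

```text
side 251
[[0.4690000116825104, -0.28200000524520874], [0.5239999890327454, -0.31299999356269836], [0.6140000224113464, -0.15299999713897705], [0.5590000152587891, -0.12200000137090683]]
theta approx 0.6072475875595428 max r 0.19863443772559508
edge [398.9, 235.0] 0.71 [ 0.565 -0.321  0.001]
scene 63
[[0.5130000114440918, -0.27000001072883606], [0.5649999976158142, -0.27000001072883606], [0.5649999976158142, -0.14300000667572021], [0.5130000114440918, -0.14300000667572021]]
theta approx 0.33604102210758935 max r 0.14997525657826904
[ 0.55520963 -0.25235682  0.10968126] [-0.16268631  0.0605871   0.2598588 ] 9.025
```

View pics/s3.png

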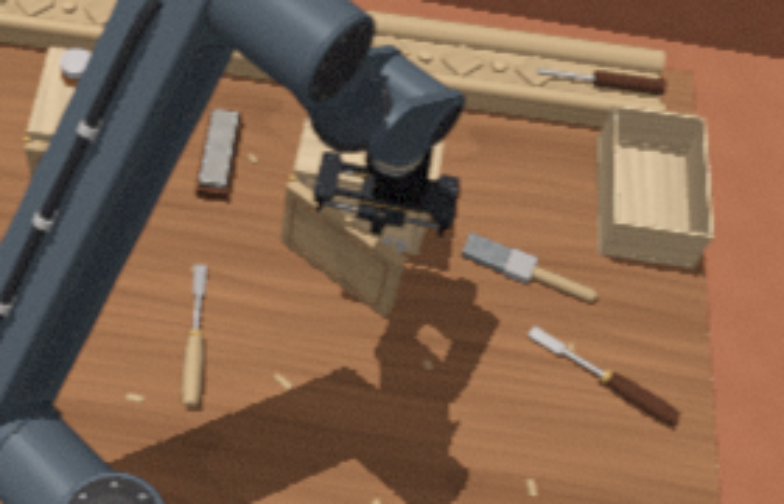

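The door is still ajar and the fingers are behind it. I'll push slowly along the arc.

Call:
{"op": "arm_command", "data": {"deltas": [[-0.01,0,0,0],[-0.01,0,0,0],[-0.009,0.005,0,0],[-0.009,0.006,0,0],[-0.009,0.006,0,0],[-0.009,0.007,0,0],[-0.009,0.008,0,0],[-0.009,0.008,0,0],[0,0,0,0]]}}

```text
time: 10.15
tcp_pos: [0.4835, -0.2085, 0.1098]
ee_rot: [0.109, 3.132, 0.006]
force: [11.6, 9.5, -4.0]
finger_gap: 0.006
finger_force: 7.5
```

Call:
{"op": "arm_command", "data": {"deltas": [[-0.006,0.009,0,0],[-0.006,0.009,0,0],[-0.005,0.009,0,0],[-0.005,0.009,0,0],[-0.003,0.008,0,0],[-0.003,0.008,0,0],[0,0.007,0,0],[0,0.005,0,0],[0,0.003,0,0],[0,0,0,0],[0,0,0,0]]}}

```text
time: 11.52
tcp_pos: [0.4545, -0.1449, 0.1098]
ee_rot: [0.104, 3.135, -0.002]
force: [5.7, 2.0, -3.6]
finger_gap: -0.0
finger_force: 2.8
```

```bash
python3 door.py s4
```

```text
side 63
[[0.3889999985694885, -0.11400000005960464], [0.39399999380111694, -0.1599999964237213], [0.4970000088214874, -0.14900000393390656], [0.492000013589859, -0.10300000011920929]]
theta approx 1.5549046588122044 max r 0.19912199037394768
edge [349.7, 245.7] 0.64 [ 0.409 -0.128  0.13 ]
scene 214
[[0.42399999499320984, -0.10700000077486038], [0.42500001192092896, -0.15800000727176666], [0.5649999976158142, -0.1550000011920929], [0.5640000104904175, -0.10400000214576721]]
theta approx 1.5774817320567276 max r 0.16354698271995655
edge [317.8, 157.0] 0.7 [ 0.495 -0.057  0.22 ]
[ 0.45451929 -0.14495642  0.10981351] [ 5.64244454  0.90582965 -4.61063649] 11.725
```

View pics/s4.png

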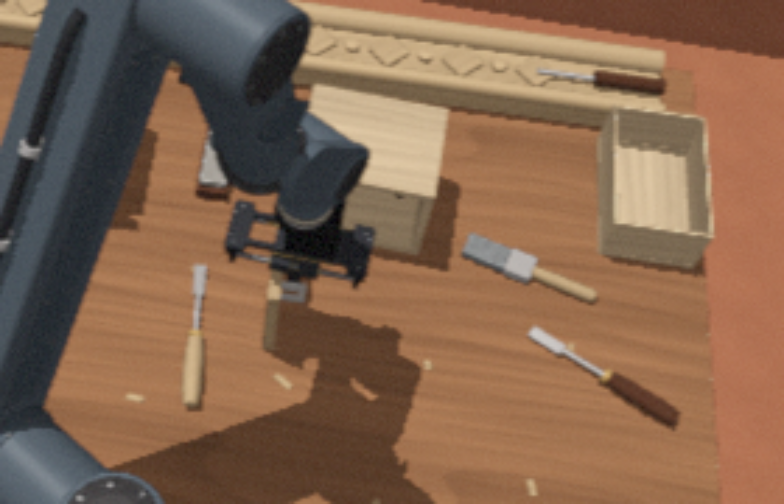

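The door looks nearly square, at about 1.45 rad. I'll back the fingers off its inner face and check.

Call:
{"op": "arm_command", "data": {"deltas": [[0.002,-0.003,0,0],[0,-0.01,0,0],[0,-0.03,0,0],[0,-0.04,0,0],[0,0,0.04,0],[0,-0.03,0.05,0],[0,-0.05,0.05,0],[0,-0.05,0,0],[0,-0.03,0,0],[0,0,0,0]]}}

```text
time: 12.98
tcp_pos: [0.4532, -0.3833, 0.2433]
ee_rot: [-0.107, -3.138, -0.0]
force: [0.4, 0.4, -0.4]
finger_gap: 0.003
finger_force: 0.0
```

```bash
python3 door.py s5; python3 - <<'E'
from h import *
im,d=snapshot("side")
for n in ["narrow_cabinet","mallet","stone","gouge_mid","gouge_side","glue","brush"]:
    for q in nets.outline_of("side",n)[:1]:
        m=q["mask"]&(d>0); P=cloud("side",d)[m]; print(n,round(q["p"],2),np.percentile(P,[2,98],axis=0).round(3).tolist())
E
```

```text
side 226
[[0.4050000011920929, -0.20100000500679016], [0.4169999957084656, -0.22200000286102295], [0.5709999799728394, -0.13300000131130219], [0.5590000152587891, -0.1120000034570694]]
theta approx 1.1472285266936169 max r 0.19899465085000329
edge [372.7, 245.5] 0.91 [ 0.418 -0.213  0.143]
edge [356.9, 203.3] 0.19 [ 0.596 -0.129  0.145]
scene 162
[[0.40799999237060547, -0.20000000298023224], [0.41600000858306885, -0.2160000056028366], [0.5730000138282776, -0.13199999928474426], [0.5640000104904175, -0.11599999666213989]]
theta approx 1.1441052151314497 max r 0.19572347684236868
edge [298.6, 150.2] 0.91 [ 0.212 -0.352  0.002]
[ 0.45404339 -0.37960966  0.24330607] [-0.35297356 -1.05022051 -0.24233307] 13.175
narrow_cabinet 0.69 [[0.567, 0.172, 0.032], [0.752, 0.27, 0.165]]
mallet 0.85 [[0.379, 0.538, -0.003], [0.505, 0.668, 0.239]]
gouge_mid 0.57 [[0.286, -0.035, -0.0], [0.486, -0.004, 0.03]]
gouge_side 0.71 [[0.378, -0.685, -0.006], [0.483, -0.501, 0.03]]
glue 0.59 [[0.599, 0.443, -0.002], [0.714, 0.523, 0.153]]
brush 0.56 [[0.553, -0.572, 0.002], [0.604, -0.388, 0.023]]
```

View pics/s5.png

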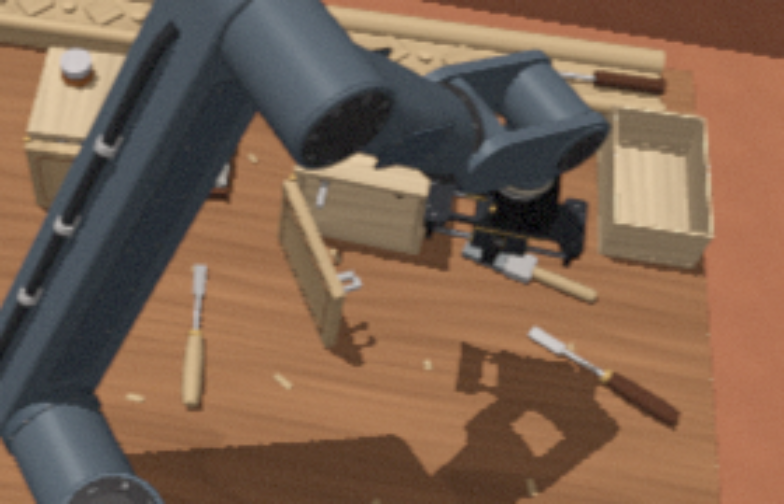

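The door came back to about 1.0 rad because the fingers dragged on the latch loop on its inner face (near px 347,283 in the crop). I'll measure what sticks out of that face before pushing again.

```bash
python3 - <<'E'
from h import *
a=np.array([.417,-.222]);h=np.array([.571,-.133])
u=(a-h)/np.linalg.norm(a-h); n=np.array([-u[1],u[0]]); n=n if n[1]<0 else -n
h=h; print(u,n)
for cam in ["side","scene"]:
    im,d=snapshot(cam); P=cloud(cam,d); v=P[...,:2]-h
    s=v@u+.02; o=v@n; m=(d>0)&(s>0.02)&(s<.215)&(o>.005)&(o<.06)&(P[...,2]>.03)&(P[...,2]<.2)&(P[...,0]<.57)
    for r in np.c_[s[m],o[m],P[m][:,2]][:60].round(3).tolist(): print(cam,r)
E
```

```text
[-0.86581095 -0.50037126] [ 0.50037126 -0.86581095]
side [0.036, 0.025, 0.129]
side [0.039, 0.019, 0.13]
side [0.039, 0.024, 0.127]
side [0.041, 0.027, 0.128]
side [0.039, 0.025, 0.119]
side [0.148, 0.02, 0.117]
side [0.147, 0.026, 0.112]
side [0.148, 0.03, 0.111]
side [0.146, 0.009, 0.113]
side [0.15, 0.011, 0.117]
side [0.148, 0.016, 0.112]
side [0.153, 0.018, 0.118]
side [0.154, 0.022, 0.118]
side [0.154, 0.026, 0.116]
side [0.153, 0.005, 0.119]
side [0.15, 0.012, 0.11]
side [0.157, 0.012, 0.121]
side [0.157, 0.016, 0.118]
side [0.158, 0.02, 0.118]
side [0.163, 0.021, 0.125]
side [0.167, 0.022, 0.133]
side [0.165, 0.029, 0.124]
side [0.156, 0.009, 0.114]
side [0.155, 0.014, 0.109]
side [0.166, 0.02, 0.123]
side [0.168, 0.023, 0.126]
side [0.173, 0.024, 0.134]
side [0.171, 0.017, 0.126]
side [0.176, 0.019, 0.133]
side [0.177, 0.022, 0.133]
side [0.176, 0.006, 0.134]
side [0.175, 0.011, 0.13]
side [0.177, 0.014, 0.131]
side [0.177, 0.019, 0.128]
side [0.179, 0.022, 0.129]
side [0.176, 0.011, 0.123]
side [0.178, 0.014, 0.125]
side [0.179, 0.018, 0.124]
side [0.176, 0.008, 0.117]
scen
[... 543 characters left out ...]
 0.122]
scene [0.16, 0.02, 0.124]
scene [0.149, 0.027, 0.117]
scene [0.148, 0.023, 0.118]
scene [0.157, 0.021, 0.112]
scene [0.146, 0.015, 0.12]
scene [0.146, 0.03, 0.115]
scene [0.151, 0.027, 0.112]
scene [0.142, 0.022, 0.118]
scene [0.147, 0.019, 0.115]
scene [0.143, 0.015, 0.118]
scene [0.145, 0.011, 0.116]
scene [0.144, 0.007, 0.118]
scene [0.142, 0.03, 0.113]
scene [0.141, 0.026, 0.113]
scene [0.143, 0.022, 0.113]
scene [0.144, 0.019, 0.112]
scene [0.147, 0.015, 0.11]
scene [0.146, 0.011, 0.112]
scene [0.141, 0.007, 0.115]
scene [0.145, 0.027, 0.106]
scene [0.147, 0.023, 0.106]
scene [0.143, 0.019, 0.109]
scene [0.141, 0.015, 0.11]
scene [0.146, 0.012, 0.107]
scene [0.038, 0.025, 0.131]
```

The bracket spans r = 0.14–0.18 m from the hinge and stands out about 28 mm. I'll push at r ≈ 0.095 m instead and back straight off afterwards.

Call:
{"op": "arm_command", "data": {"deltas": [[0.04,0.01,0,0],[0.037,0.01,-0.03,0],[0,0,-0.05,0],[0,0,-0.04,0],[0,0,-0.013,0],[0,0.04,0,0],[0,0.05,0,0],[0,0.04,0,0],[0,0.02,0,0],[0,0,0,0]]}}

```text
time: 14.92
tcp_pos: [0.5326, -0.2109, 0.1117]
ee_rot: [0.099, 3.139, -0.002]
force: [-0.5, -1.0, 0.3]
finger_gap: 0.005
finger_force: 0.0
```

Call:
{"op": "arm_command", "data": {"deltas": [[-0.005,0.008,0,0],[-0.005,0.008,0,0],[-0.005,0.008,0,0],[-0.004,0.008,0,0],[-0.005,0.008,0,0],[-0.005,0.008,0,0],[-0.004,0.008,0,0],[-0.003,0.007,0,0],[-0.002,0.006,0,0],[0,0.004,0,0],[0,0.003,0,0],[0,0,0,0],[0,0,0,0]]}}

```text
time: 16.55
tcp_pos: [0.4939, -0.1353, 0.1107]
ee_rot: [0.102, 3.14, 0.0]
force: [-0.2, 0.3, 0.1]
finger_gap: 0.005
finger_force: 0.0
```

```bash
python3 door.py s6
```

```text
side 108
[[0.3880000114440918, -0.1469999998807907], [0.5, -0.14800000190734863], [0.5, -0.10000000149011612], [0.3880000114440918, -0.0989999994635582]]
theta approx 1.6380476410559461 max r 0.20042300429770193
edge [346.5, 248.1] 0.76 [ 0.393 -0.117  0.136]
scene 160
[[0.4650000035762787, -0.10999999940395355], [0.49300000071525574, -0.15700000524520874], [0.5659999847412109, -0.11299999803304672], [0.5379999876022339, -0.06599999964237213]]
theta approx 1.6174284317713226 max r 0.12064497401272341
edge [321.6, 155.4] 0.65 [ 0.481 -0.051  0.221]
[ 0.49385735 -0.13532102  0.11071042] [0.02728631 0.01700474 0.33674803] 16.75
```

View pics/s6.png

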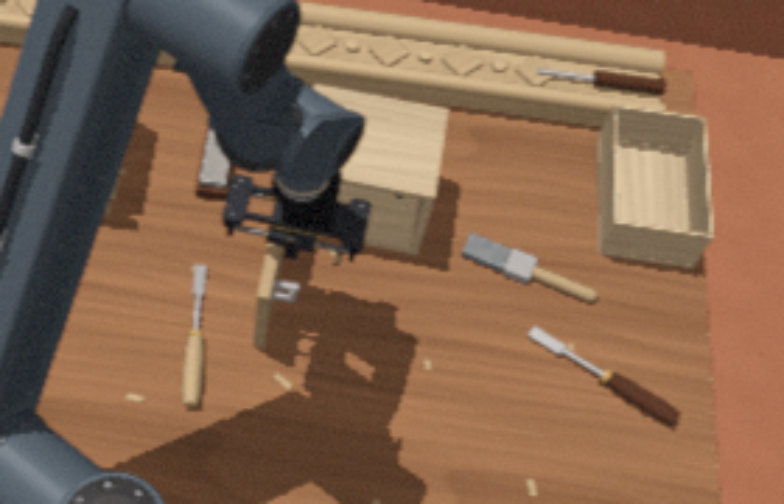

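The door is at about 1.5 rad with no residual force on the fingers. I'll back straight off, then lift.

Call:
{"op": "arm_command", "data": {"deltas": [[0,-0.01,0,0],[0,-0.03,0,0],[0,-0.04,0,0],[0,-0.04,0,0],[0,-0.04,0,0],[0,-0.04,0,0],[0,-0.02,0.04,0],[0,0,0.06,0],[0,0,0.05,0],[0,0,0,0],[0,0,0,0],[0,0,0,0]]}}

```text
time: 18.25
tcp_pos: [0.4928, -0.3545, 0.2587]
ee_rot: [-0.102, -3.137, -0.005]
force: [0.1, 0.3, 1.1]
finger_gap: 0.001
finger_force: 0.0
```

```bash
python3 door.py s7; python3 - <<'E'
from h import *
im,d=snapshot("scene")
for n in ["narrow_cabinet","stone","gouge_mid","glue","mallet"]:
    for q in nets.outline_of("scene",n)[:1]:
        m=q["mask"]&(d>0); P=cloud("scene",d)[m]; print(n,round(q["p"],2),np.percentile(P,[2,98],axis=0).round(3).tolist())
E
```

```text
side 173
[[0.3880000114440918, -0.14399999380111694], [0.5640000104904175, -0.14399999380111694], [0.5640000104904175, -0.10000000149011612], [0.3880000114440918, -0.0989999994635582]]
theta approx 1.6561159980449254 max r 0.20102278482627967
edge [345.1, 244.7] 0.97 [ 0.395 -0.111  0.158]
edge [440.1, 237.4] 0.55 [ 0.577 -0.489  0.013]
scene 249
[[0.3930000066757202, -0.11500000208616257], [0.5630000233650208, -0.12600000202655792], [0.5649999976158142, -0.10000000149011612], [0.39500001072883606, -0.09000000357627869]]
theta approx 1.6980898241465927 max r 0.19512397687803254
edge [318.7, 155.4] 0.65 [ 0.184 -0.264 -0.006]
[ 0.49349477 -0.35487042  0.25950423] [-0.91209549  0.15556401 -0.2388306 ] 18.45
narrow_cabinet 0.72 [[0.582, 0.158, 0.004], [0.766, 0.276, 0.162]]
stone 0.56 [[0.647, -0.015, -0.001], [0.795, 0.032, 0.036]]
gouge_mid 0.61 [[0.647, -0.014, 0.002], [0.795, 0.032, 0.036]]
glue 0.81 [[0.624, 0.45, 0.01], [0.665, 0.502, 0.149]]
mallet 0.85 [[0.407, 0.545, 0.004], [0.471, 0.622, 0.237]]
```

View pics/s7.png

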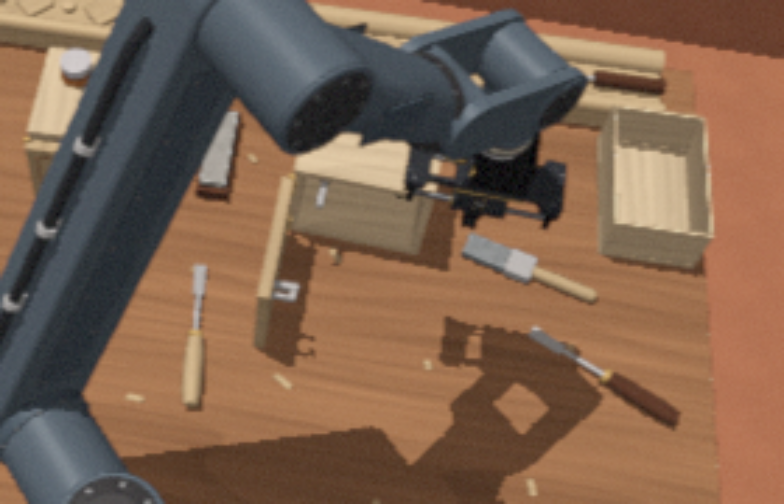

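The door stands at about 1.55 rad, within the limits and unchanged after the release. The arm is clear and the bench items are in place, so I'm handing in.

```bash
python3 -c "
from h import *
print(job.finish_job())"
```

```text
the job is handed in; nothing more can be done
None
```

I pressed the wide cabinet's door, let it spring ajar, and pushed it open to about 1.55 rad by camera estimate; the job is handed in but returned no verdict. My first push snagged the inner latch bracket on the way out and pulled the door back to about 1.0 rad, so I pushed it a second time. The narrow cabinet still looked shut, and the bench items I could check had not moved.

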